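Test the flask stoppers, file the sound ones, set the faulty aside

TASK

Click-test every flask stopper on the drying mat by pushing its orange button right down and letting go. Stand those whose button stays down in the open drawer, button still down, and those whose button pops back up in the red repairs tray, all upright; once all are sorted, slide the drawer fully shut, and leave everything else on the counter where it is.

Things in the scene. Friction and masses are not known exactly. Their poses are not given: they have to be found in the camera images.
- stopper_a_mid (a point): flask stopper, upright on the mat: white ribbed cap, 54 mm across, from 10 to 28 mm above its underside, on a black plug 44 mm across; orange push-button 28 mm across in the middle of the top. This point: on its axis, 14 mm above its underside; z up along the axis. Button top 40 mm above the underside unpressed, 30 mm pressed. About 90 g; grip by the cap. May be absent
- button_a (a joint): how far stopper a's button is pressed, m: 0 untouched (all start so), 0.010 fully down; needs 1 to 3 N. A sound one clicks: pushed right down it stays down at 0.010; a faulty one springs back when let go, not quite all the way: once pressed it rests about 0.003 down. Which are faulty is found only by pressing
- stopper_b_mid (a point): flask stopper, upright on the mat: white ribbed cap, 54 mm across, from 10 to 28 mm above its underside, on a black plug 44 mm across; orange push-button 28 mm across in the middle of the top. This point: on its axis, 14 mm above its underside; z up along the axis. Button top 40 mm above the underside unpressed, 30 mm pressed. About 90 g; grip by the cap. May be absent
- button_b (a joint): how far stopper b's button is pressed, m: 0 untouched (all start so), 0.010 fully down; needs 1 to 3 N. A sound one clicks: pushed right down it stays down at 0.010; a faulty one springs back when let go, not quite all the way: once pressed it rests about 0.003 down. Which are faulty is found only by pressing
- stopper_c_mid (a point): flask stopper, upright on the mat: white ribbed cap, 54 mm across, from 10 to 28 mm above its underside, on a black plug 44 mm across; orange push-button 28 mm across in the middle of the top. This point: on its axis, 14 mm above its underside; z up along the axis. Button top 40 mm above the underside unpressed, 30 mm pressed. About 90 g; grip by the cap. May be absent
- button_c (a joint): how far stopper c's button is pressed, m: 0 untouched (all start so), 0.010 fully down; needs 1 to 3 N. A sound one clicks: pushed right down it stays down at 0.010; a faulty one springs back when let go, not quite all the way: once pressed it rests about 0.003 down. Which are faulty is found only by pressing
- stopper_d_mid (a point): flask stopper, upright on the mat: white ribbed cap, 54 mm across, from 10 to 28 mm above its underside, on a black plug 44 mm across; orange push-button 28 mm across in the middle of the top. This point: on its axis, 14 mm above its underside; z up along the axis. Button top 40 mm above the underside unpressed, 30 mm pressed. About 90 g; grip by the cap. May be absent
- button_d (a joint): how far stopper d's button is pressed, m: 0 untouched (all start so), 0.010 fully down; needs 1 to 3 N. A sound one clicks: pushed right down it stays down at 0.010; a faulty one springs back when let go, not quite all the way: once pressed it rests about 0.003 down. Which are faulty is found only by pressing
- stopper_e_mid (a point): flask stopper, upright on the mat: white ribbed cap, 54 mm across, from 10 to 28 mm above its underside, on a black plug 44 mm across; orange push-button 28 mm across in the middle of the top. This point: on its axis, 14 mm above its underside; z up along the axis. Button top 40 mm above the underside unpressed, 30 mm pressed. About 90 g; grip by the cap. May be absent
- button_e (a joint): how far stopper e's button is pressed, m: 0 untouched (all start so), 0.010 fully down; needs 1 to 3 N. A sound one clicks: pushed right down it stays down at 0.010; a faulty one springs back when let go, not quite all the way: once pressed it rests about 0.003 down. Which are faulty is found only by pressing
- tray_in (a point): the red repairs tray, an open box 130 (x) x 200 (y) x 35 mm high, walls and floor 4 mm, fixed to the counter; this point is the centre of its inner floor, axes along its sides
- unit_drawer0 (a joint): how far the drawer is pulled out of the low grey unit, m: 0 fully shut, up to 0.197; it starts standing open. It slides with about 1 N of friction and stays where it is left
- drawer_floor (a point): point on the drawer's inner floor (moves with it), mid-width, 62 mm behind the inside of its front; x points into the unit, opposite to the way it opens. Inside, 235 (x) x 278 (y) mm; side walls 34 mm high, front board 44 mm high. The fixed grey unit, 320 mm wide, has its top 56 mm above this floor; the top covers the drawer from x = joint value - 68 mm inward, 44 mm free beneath it; a tamper and saucers stand on its far half
- unit_drawer0_handle (a point): middle of the drawer's steel bar handle, 120 mm long along y, 35 mm out from the front board and 21 mm above the level of the drawer's inner floor
- mat: grey drying mat, 170 (x) x 310 (y) x 4 mm, fixed; origin at the centre of its underside
- dosing_cup: a small open steel dosing cup, 54 mm across and 40 mm tall, standing on the drying mat among the stoppers; origin at the centre of its foot. Leave it alone
- pitcher: steel milk pitcher, 84 mm across and 100 mm tall, handle to its +y side; origin under its centre. Leave it alone

How it is judged:
By the outcome, as a careful person would: the job done as asked, in the order asked, and still so for the second after the job is handed in, with the robot touching nothing.
Of stopper_a, stopper_b, stopper_c, stopper_d, stopper_e only 4 to 5 are there at a start; the rules pass over those that are not, and their reading is None.
At some moment in a run one of stopper_a, stopper_b, stopper_c, stopper_d, stopper_e may be knocked a few centimetres aside while the robot is not near it.
It also fails if it takes over 208 s, if anything falls off the work surface, if the arm or the gripper's body presses on something with over 40 N, if the wrist force passes 120 N, or if a joint passes its speed limit or range.

ROBOT

A 6-joint arm with a two-finger parallel gripper is mounted at the origin on the work surface. World frame = base frame: x ahead of the robot, y to its left, z up, the work surface at z = 0. Lengths are in m, angles in degrees, forces in N, time in s.
With the tool pointing down it reaches from about 0.375 to 0.9 m from the base axis. Payload 3.1 kg.
Tool frame: the origin (TCP) lies on the centre line of the jaws, within the pads' length; the fingertips stand 8 mm ahead of it and the grasp point (between the pads) lies 11 mm behind it (bot.tip_extent is the distance from the TCP to the fingertips, in m); z points along the fingers, y is the line along which they close (so a half turn about z gives the same grasp; the last joint's range is limited). The gripper opens to 87 mm and grips with 3 to 60 N. Pads are 19 mm wide; open, the fingers measure 117 mm over their backs; the gripper's body (75 mm by 190 mm) begins 51 mm behind the grasp point.
Start: joints at [-75.201, 30.224, 82.088, -0, 67.689, -10.227], TCP at [0.264, -0.566, 0.231] pointing down, gripper open.
Joint ranges: [-176.69, 176.69], [-43.24, 126.21], [12.49, 139.97], [-82, 262], [0, 151.66], [-163.58, 163.58]. Speed limits (degrees/s): [159.86, 159.86, 180, 180, 180, 180].

INTERFACE

Orientations are given as a 3x3 rotation matrix whose columns are the frame's x, y, z axes.
In Python, from rig import bot, vision, workorder gives the robot as it stands.
- The arm moves only by the shell command python3 -m handwheel 'ROWS'. ROWS is JSON, a list of rows, each an object with "delta_rot": the turn, a rotation vector about the tool's x, y, z in rad, a list of three; "xyz": the shift along the tool's x, y, z in mm, a list of three; "hand": the closure, from -1 (fully open) to 1 (shut). A call has exactly 5 rows; each row is the pose to reach, as a shift and turn from the pose commanded when the call began, along the tool's axes at that moment; what a row does not reach only later rows make up. A row lasts 1/8 s, in which the tool goes at most 62.5 mm and 10.7 degrees, less where a joint would pass 70% of its speed; a pose out of reach is approached as far as the arm can. A call with a gripper value outside its range is refused whole. The fingers move at their own pace and stop on an object; the grip force is fixed at half the most. Time passes only in rows, so rows that repeat a pose let the fingers close, or fill a call up. It gives the time, the measured TCP pose, the force, the opening and the grip force at its end, in the units of the state.
- bot.read_state(): the state, without advancing time (a new reading comes with each control period).
- vision.capture(name): name is "scene" or "top" or "wrist"; returns the picture (400x640x3 uint8, red, green, blue); there is no depth.
- vision.camera_model(name): a dict with "camera_matrix" (3x3 intrinsics, pixels), "camera_from_world" (4x4, takes a point from world to camera coordinates). Camera axes: x right, y up, looking along -z (the intrinsics and any distortion apply to the point x, -y, -z); pixel columns grow to the right and rows downward; lengths in m; the calibration is good to about 2 mm. A picture is of the moment at which its call begins: read the wrist's pose just before it. camera_model takes no time and is no camera call; for the wrist camera it gives the pose at the moment of the call.
- workorder.hand_in(): hands the job in; it is judged then, once.
The state is a dict: "time_s": time; "joint_positions": joint angles; "qvel": joint speeds; "tau": joint torques, N m; "position": TCP position; "tcp_rot": TCP orientation; "force": force on the tool from outside, world axes, zero at the start; "moment": the same for the moment, N m; "opening": opening from 0.0 (shut) to 1.0 (fully open); "grasp_force": force on a finger pad.
Only numpy, scipy, OpenCV 4.12 (cv2) and the standard library are available. Lean on these libraries where they do the work, as an engineer would, in place of code of your own. Each camera call takes 0.05 s, during which the arm holds its last target. There are 200 camera calls.

## Working session

There is one attempt and no reset: what is moved stays moved. The work goes in short steps, Python scripts to look and compute and a shell command to move; the robot and the scene stay as the last step left them, time stands still between calls to the robot, and variables do not carry over. Pictures are saved under pics/ and viewed, at most 14 in all, crops included, and the job is handed in when it is done.

```bash
mkdir -p pics; ls; python3 - <<'E'
from rig import bot,vision
import cv2,numpy as np
s=bot.read_state();print(s['time_s'],s['position'],np.round(s['tcp_rot'],3).tolist(),s['opening'],s['force'])
for n in('top','scene'):
    m=vision.camera_model(n);print(n,np.round(m['camera_matrix'],1).tolist(),np.round(m['camera_from_world'],4).tolist(), [k for k in m])
    cv2.imwrite(f'pics/{n}0.png',vision.capture(n)[:,:,::-1])
E
```

```text
pics
0.0 [ 0.26423921 -0.56560071  0.22957097] [[0.906, 0.423, -0.001], [0.423, -0.906, 0.002], [0.0, -0.002, -1.0]] 0.997491829679908 [-0.09576008 -0.52848     0.64719455]
top [[367.4, 0.0, 318.4], [0.0, 367.4, 197.4], [0.0, 0.0, 1.0]] [[-0.0089, -0.9999, 0.0073, 0.1346], [0.9921, -0.0079, 0.1249, -0.5851], [-0.1249, 0.0084, 0.9921, -0.9504], [0.0, 0.0, 0.0, 1.0]] ['camera_matrix', 'camera_from_world']
scene [[443.1, 0.0, 326.1], [0.0, 443.1, 197.8], [0.0, 0.0, 1.0]] [[0.8227, 0.5683, 0.0132, -0.5372], [-0.3947, 0.5544, 0.7327, 0.1217], [0.4091, -0.608, 0.6804, -1.2273], [0.0, 0.0, 0.0, 1.0]] ['camera_matrix', 'camera_from_world']
```

View pics/top0.png

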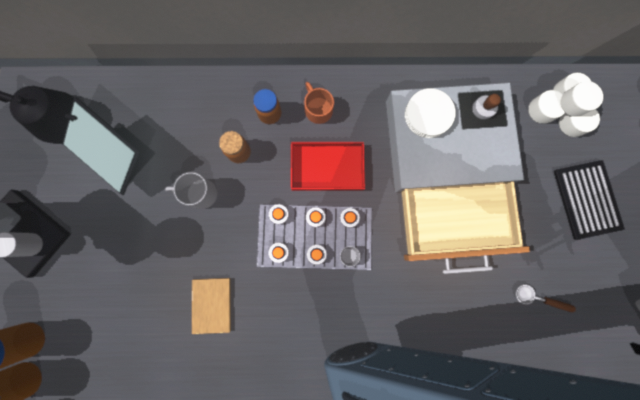

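View pics/scene0.png

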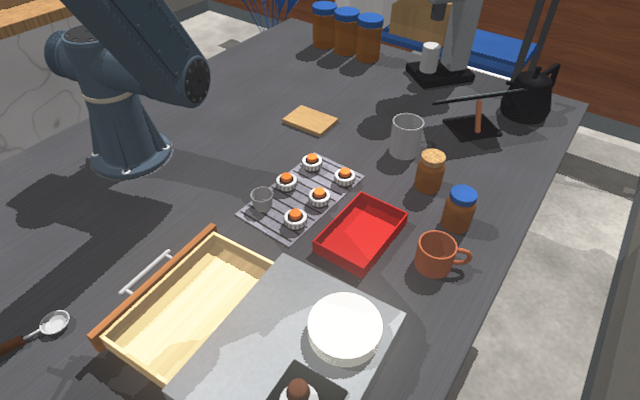

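The top view shows five stoppers: (278,214), (316,217), (350,217), (278,253) and (316,254). The cup is at (350,256), the red tray at about (328,166), and the open drawer at about (463,220) with its handle at (468,267). The drawer is turned slightly.

```bash
cat > h.py <<'E'
from rig import bot,vision
import cv2,numpy as np
def ray(n,px,m=None):
    m=m or vision.camera_model(n);T=m['camera_from_world'];R=T[:3,:3];o=-R.T@T[:3,3]
    d=np.linalg.inv(m['camera_matrix'])@[px[0],px[1],1];return o,R.T@(d*[1,-1,-1])
def onz(n,px,z,m=None):
    o,d=ray(n,px,m);return o+d*(z-o[2])/d[2]
def two(pa,pb,a='top',b='scene'):
    (o1,d1),(o2,d2)=ray(a,pa),ray(b,pb);A=np.c_[d1,-d2];t=np.linalg.lstsq(A,o2-o1,rcond=None)[0]
    p,q=o1+d1*t[0],o2+d2*t[1];return (p+q)/2,np.linalg.norm(p-q)
def blobs(img,lo,hi,amin,amax=1e9):
    k=cv2.inRange(cv2.cvtColor(img,cv2.COLOR_RGB2HSV),np.array(lo),np.array(hi))
    n,l,st,c=cv2.connectedComponentsWithStats(k);return [(c[i].round(1),st[i][4],st[i][:4]) for i in range(1,n) if amin<=st[i][4]<=amax]
def orange(img,amin=30,amax=1e9):return blobs(img,(5,170,120),(20,255,255),amin,amax)
def go(target,yaw=None):
    "tool-axis shift in mm from the current pose to a world target"
    s=bot.read_state();R=np.array(s['tcp_rot']);print('xyz',(R.T@(np.array(target)-s['position'])*1000).round(1))
E
python3 - <<'E'
from h import *
im=cv2.imread('pics/top0.png')[:,:,::-1].copy()
for c,a,b in orange(im,30,400):print(c,a,onz('top',c,.043).round(4))
for c,a,b in blobs(im,(0,200,100),(4,255,255),500):print('tray',c,a,b)
for n,px in(('traycornerTL',(290,142)),('TR',(364,142)),('BL',(291,190)),('BR',(366,190))):print(n,onz('top',px,.035).round(3))
big=cv2.resize(im[170:280,385:535],None,fx=5,fy=5,interpolation=cv2.INTER_CUBIC)
cv2.imwrite('pics/dr.png',big[:,:,::-1])
s=cv2.imread('pics/scene0.png');cv2.imwrite('pics/drs.png',cv2.resize(s[215:395,85:325],None,fx=3.3,fy=3.3,interpolation=cv2.INTER_CUBIC))
E
```

```text
[277.8 213.4] 80 [0.5437 0.2377 0.043 ]
[315.3 216.4] 82 [0.5349 0.1383 0.043 ]
[349.6 216.9] 77 [0.5328 0.0474 0.043 ]
[277.7 252.3] 82 [0.4417 0.2374 0.043 ]
[316.4 254.3] 82 [0.4356 0.1363 0.043 ]
tray [324.5 158.5] 1137 [302 146  52  35]
traycornerTL [0.74  0.206 0.035]
TR [0.739 0.003 0.035]
BL [0.607 0.203 0.035]
BR [0.606 0.001 0.035]
```

View pics/dr.png

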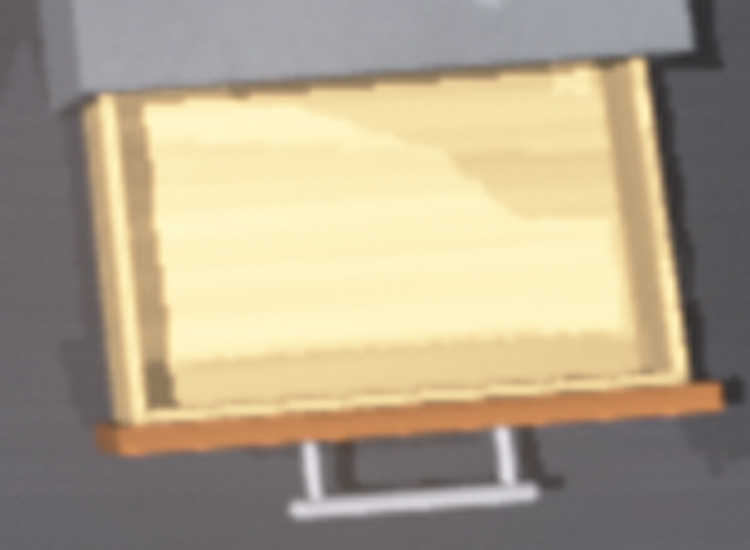

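View pics/drs.png

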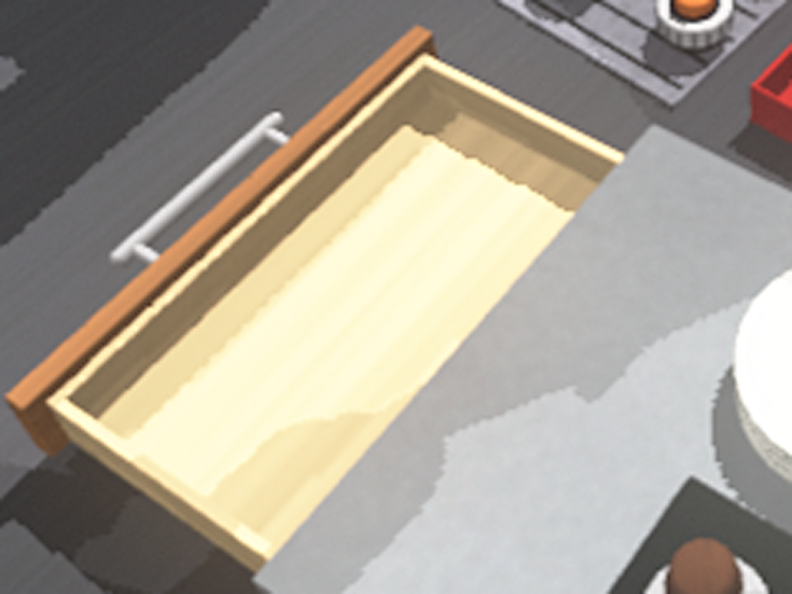

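```bash
python3 - <<'E'
from h import *
for n,a,b in(('hL',(443.6,272),(169.2,250.8)),('hR',(492,268.4),(120.8,292.6)),('uL',(401.4,188.4),(283.5,252.9)),('uR',(523.4,180),(163.2,390)),
 ('frontinL',(413,253.5),(213.5,232)),('frontinR',(522,246),(103,337))):
    p,e=two(a,b);print(n,p.round(4),e.round(4))
E
```

```text
hL [ 0.3877 -0.1949  0.0397] 0.003
hR [ 0.3966 -0.3197  0.0442] 0.0046
uL [ 0.6049 -0.0842  0.0744] 0.004
uR [ 0.6246 -0.4027  0.0747] 0.005
frontinL [ 0.4368 -0.1126  0.0553] 0.0032
frontinR [ 0.4545 -0.3975  0.0519] 0.0066
```

Measured: unit top z≈0.0745, so the drawer floor is at ≈0.0185 and the joint at ≈0.176. The drawer is turned +3.5°, and the tray spans x .607–.74, y .00–.205. All of this matches the given sizes. Next I'll turn the tool square to the world, close the fingers and approach.

```bash
python3 -m handwheel '[{"delta_rot":[0,0,0.435],"xyz":[208,-218,60],"hand":1},{"delta_rot":[0,0,0.435],"xyz":[208,-218,60],"hand":1},{"delta_rot":[0,0,0.435],"xyz":[208,-218,60],"hand":1},{"delta_rot":[0,0,0.435],"xyz":[208,-218,60],"hand":1},{"delta_rot":[0,0,0.435],"xyz":[208,-218,60],"hand":1}]'
python3 -c "
from h import *
print(np.round(bot.read_state()['tcp_rot'],3).tolist());go((.436,.137,.10))"
```

```text
time_s: 0.72
position: [0.3608, -0.2785, 0.1701]
tcp_rot: [[1.0, 0.001, -0.0], [0.001, -1.0, 0.001], [-0.0, -0.001, -1.0]]
force: [0.8, -0.2, 0.6]
opening: 0.517
grasp_force: 0.0
[[1.0, 0.001, -0.0], [0.001, -1.0, 0.001], [-0.0, -0.001, -1.0]]
xyz [  75.8 -415.4   70.3]
```

```bash
python3 -m handwheel '[{"delta_rot":[0,0,0],"xyz":[40,-250,0],"hand":1},{"delta_rot":[0,0,0],"xyz":[40,-250,0],"hand":1},{"delta_rot":[0,0,0],"xyz":[40,-250,0],"hand":1},{"delta_rot":[0,0,0],"xyz":[40,-250,0],"hand":1},{"delta_rot":[0,0,0],"xyz":[40,-250,0],"hand":1}]'
python3 -m handwheel '[{"delta_rot":[0,0,0],"xyz":[36,-165,0],"hand":1},{"delta_rot":[0,0,0],"xyz":[36,-165,0],"hand":1},{"delta_rot":[0,0,0],"xyz":[36,-165,0],"hand":1},{"delta_rot":[0,0,0],"xyz":[36,-165,50],"hand":1},{"delta_rot":[0,0,0],"xyz":[36,-165,50],"hand":1}]'
python3 - <<'E'
from h import *
im=vision.capture('wrist');cv2.imwrite('pics/w1.png',im[:,:,::-1])
m=vision.camera_model('wrist')
for c,a,b in orange(im,100):print(c,a,b,onz('wrist',c,.044,m).round(4))
go((.436,.137,.06));print(vision.camera_model('wrist')['camera_from_world'].round(3).tolist())
E
```

```text
time_s: 1.35
position: [0.3991, -0.0264, 0.1704]
tcp_rot: [[1.0, 0.01, -0.002], [0.01, -1.0, 0.001], [-0.002, -0.001, -1.0]]
force: [0.1, -0.8, 0.0]
opening: 0.02
grasp_force: 0.0
time_s: 1.98
position: [0.4335, 0.1337, 0.118]
tcp_rot: [[1.0, 0.002, -0.009], [0.002, -1.0, -0.001], [-0.009, 0.001, -1.0]]
force: [0.3, 0.3, 0.2]
opening: 0.003
grasp_force: 0.0
[164.2  42.8] 1485 [138  18  48  49] [0.5472 0.2356 0.044 ]
[319.2  58.4] 1483 [297  34  44  48] [0.5381 0.1383 0.044 ]
[457.7  63.8] 365 [440  38  45  48] [0.535  0.0499 0.044 ]
[186.7 196.5] 166 [161 182  39  37] [0.4474 0.2324 0.044 ]
[322.  203.3] 207 [302 190  39  37] [0.4424 0.1367 0.044 ]
xyz [ 1.5 -3.5 59.5]
[[0.001, -1.0, 0.0, 0.134], [0.964, 0.001, -0.267, -0.416], [0.267, 0.0, 0.964, -0.4], [0.0, 0.0, 0.0, 1.0]]
```

View pics/w1.png

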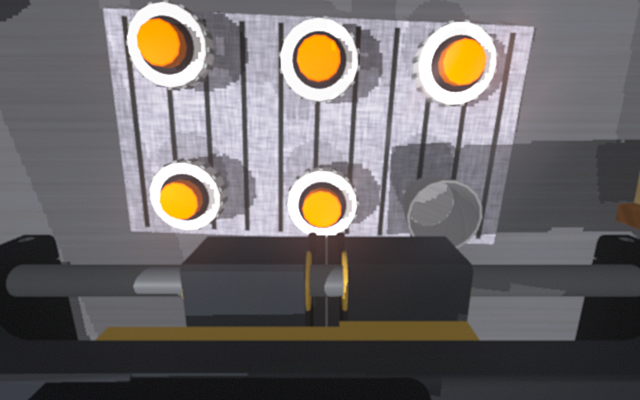

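The wrist picture shows all five buttons: (162,43), (319,57), (463,62), (181,200), (322,206). The cup is at (445,212). The orange mask missed the brighter parts, so I'll widen it and measure again.

```bash
sed -i 's/(5,170,120),(20,255,255)/(5,150,120),(27,255,255)/' h.py; python3 - <<'E'
from h import *
im=cv2.imread('pics/w1.png')[:,:,::-1].copy()
for c,a,b in orange(im,300,3000):
  q=(b[0]+b[2]/2,b[1]+b[3]/2);print(c,a,b,onz('wrist',c,.043).round(4))
sc=vision.capture('scene');cv2.imwrite('pics/scene_a.png',sc[:,:,::-1])
s0=cv2.imread('pics/scene0.png')[:,:,::-1].copy()
for n,i in(('s0',s0),('now',sc)):
  for c,a,b in orange(i,30,400):print(n,c,a,b,onz('scene',c,.042).round(3))
E
```

```text
[161.   43.1] 1851 [137  18  49  50] [0.5472 0.238  0.043 ]
[318.4  57.6] 1678 [296  34  45  48] [0.5387 0.1388 0.043 ]
[461.8  62.1] 1758 [439  38  47  48] [0.5361 0.047  0.043 ]
[180.6 199.1] 1270 [160 180  42  39] [0.4452 0.2374 0.043 ]
[321.4 207.7] 1205 [302 188  40  39] [0.4389 0.1372 0.043 ]
s0 [311.5 157.5] 68 [307 154  10   8] [0.446 0.232 0.042]
s0 [344.6 172.2] 76 [340 168  10   9] [0.549 0.232 0.042]
s0 [285.9 177.1] 81 [281 173  11   9] [0.441 0.131 0.042]
s0 [318.9 192.5] 87 [314 188  11  10] [0.54  0.132 0.042]
s0 [294.8 214. ] 103 [289 209  13  11] [0.537 0.042 0.042]
now [311.6 157.4] 70 [307 153  10   9] [0.446 0.233 0.042]
now [344.7 171.9] 76 [340 168  10   9] [0.548 0.233 0.042]
now [285.8 176.8] 83 [281 172  11  10] [0.44  0.132 0.042]
now [318.9 192.2] 84 [314 188  11  10] [0.539 0.133 0.042]
now [294.7 214. ] 103 [289 209  13  11] [0.537 0.041 0.042]
```

```bash
python3 -m handwheel '[{"delta_rot":[0,0,0],"xyz":[4,-3,30],"hand":1},{"delta_rot":[0,0,0],"xyz":[4,-3,60],"hand":1},{"delta_rot":[0,0,0],"xyz":[4,-3,70],"hand":1},{"delta_rot":[0,0,0],"xyz":[4,-3,75],"hand":1},{"delta_rot":[0,0,0],"xyz":[4,-3,75],"hand":1}]'
```

```text
time_s: 2.7
position: [0.4407, 0.1371, 0.0464]
tcp_rot: [[1.0, 0.001, 0.002], [0.001, -1.0, 0.0], [0.002, -0.0, -1.0]]
force: [0.1, -0.5, 0.6]
opening: 0.007
grasp_force: 0.2
```

```bash
python3 -m handwheel '[{"delta_rot":[0,0,0],"xyz":[-2,0,2],"hand":1},{"delta_rot":[0,0,0],"xyz":[-2,0,3],"hand":1},{"delta_rot":[0,0,0],"xyz":[-2,0,3],"hand":1},{"delta_rot":[0,0,0],"xyz":[-2,0,3],"hand":1},{"delta_rot":[0,0,0],"xyz":[-2,0,3],"hand":1}]'
```

```text
time_s: 3.32
position: [0.4382, 0.1375, 0.0426]
tcp_rot: [[1.0, 0.002, 0.001], [0.002, -1.0, 0.0], [0.001, -0.0, -1.0]]
force: [1.1, 0.9, 2.6]
opening: 0.007
grasp_force: 1.1
```

```bash
python3 -m handwheel '[{"delta_rot":[0,0,0],"xyz":[0,0,2],"hand":1},{"delta_rot":[0,0,0],"xyz":[0,0,2],"hand":1},{"delta_rot":[0,0,0],"xyz":[0,0,2],"hand":1},{"delta_rot":[0,0,0],"xyz":[0,0,2],"hand":1},{"delta_rot":[0,0,0],"xyz":[0,0,2],"hand":1}]'
```

```text
time_s: 3.95
position: [0.4383, 0.1375, 0.0422]
tcp_rot: [[1.0, 0.002, 0.002], [0.002, -1.0, 0.0], [0.002, -0.0, -1.0]]
force: [-0.7, 0.2, 20.6]
opening: 0.006
grasp_force: 10.1
```

```bash
python3 -m handwheel '[{"delta_rot":[0,0,0],"xyz":[0,0,-30],"hand":1},{"delta_rot":[0,0,0],"xyz":[6,-50,-30],"hand":1},{"delta_rot":[0,0,0],"xyz":[6,-100,-30],"hand":1},{"delta_rot":[0,0,0],"xyz":[6,-100,-30],"hand":1},{"delta_rot":[0,0,0],"xyz":[6,-100,-14],"hand":1}]'
python3 -m handwheel '[{"delta_rot":[0,0,0],"xyz":[0,0,6],"hand":1},{"delta_rot":[0,0,0],"xyz":[0,0,11],"hand":1},{"delta_rot":[0,0,0],"xyz":[0,0,14],"hand":1},{"delta_rot":[0,0,0],"xyz":[0,0,14],"hand":1},{"delta_rot":[0,0,0],"xyz":[0,0,14],"hand":1}]'
```

```text
time_s: 4.58
position: [0.4428, 0.2374, 0.0545]
tcp_rot: [[1.0, 0.004, -0.001], [0.004, -1.0, -0.001], [-0.001, 0.001, -1.0]]
force: [-0.1, 0.6, -0.6]
opening: 0.007
grasp_force: 0.0
time_s: 5.2
position: [0.4431, 0.2366, 0.0423]
tcp_rot: [[1.0, 0.002, -0.001], [0.002, -1.0, -0.001], [-0.001, 0.001, -1.0]]
force: [-3.5, -1.4, 15.7]
opening: 0.006
grasp_force: 7.8
```

Pressed right down. Next are S1 (+x 103), then S2 (x −8, y −99 mm).

```bash
python3 -m handwheel '[{"delta_rot":[0,0,0],"xyz":[0,0,-30],"hand":1},{"delta_rot":[0,0,0],"xyz":[50,0,-30],"hand":1},{"delta_rot":[0,0,0],"xyz":[103,0,-30],"hand":1},{"delta_rot":[0,0,0],"xyz":[103,0,-30],"hand":1},{"delta_rot":[0,0,0],"xyz":[103,0,-14],"hand":1}]'
python3 -m handwheel '[{"delta_rot":[0,0,0],"xyz":[0,0,6],"hand":1},{"delta_rot":[0,0,0],"xyz":[0,0,11],"hand":1},{"delta_rot":[0,0,0],"xyz":[0,0,14],"hand":1},{"delta_rot":[0,0,0],"xyz":[0,0,14],"hand":1},{"delta_rot":[0,0,0],"xyz":[0,0,14],"hand":1}]'
python3 -m handwheel '[{"delta_rot":[0,0,0],"xyz":[0,0,-30],"hand":1},{"delta_rot":[0,0,0],"xyz":[-8,50,-30],"hand":1},{"delta_rot":[0,0,0],"xyz":[-8,99,-30],"hand":1},{"delta_rot":[0,0,0],"xyz":[-8,99,-30],"hand":1},{"delta_rot":[0,0,0],"xyz":[-8,99,-14],"hand":1}]'
python3 -m handwheel '[{"delta_rot":[0,0,0],"xyz":[0,0,6],"hand":1},{"delta_rot":[0,0,0],"xyz":[0,0,11],"hand":1},{"delta_rot":[0,0,0],"xyz":[0,0,14],"hand":1},{"delta_rot":[0,0,0],"xyz":[0,0,14],"hand":1},{"delta_rot":[0,0,0],"xyz":[0,0,14],"hand":1}]'
```

```text
time_s: 5.82
position: [0.5466, 0.2371, 0.0547]
tcp_rot: [[1.0, 0.001, 0.0], [0.001, -1.0, 0.0], [0.0, -0.0, -1.0]]
force: [0.1, -0.4, -0.3]
opening: 0.007
grasp_force: 0.0
time_s: 6.45
position: [0.5445, 0.2372, 0.0423]
tcp_rot: [[1.0, 0.003, -0.004], [0.003, -1.0, -0.001], [-0.004, 0.001, -1.0]]
force: [-5.6, -3.3, 15.3]
opening: 0.006
grasp_force: 7.6
time_s: 7.08
position: [0.5399, 0.139, 0.0549]
tcp_rot: [[1.0, 0.001, 0.003], [0.001, -1.0, 0.001], [0.003, -0.001, -1.0]]
force: [-0.4, 0.3, 0.7]
opening: 0.004
grasp_force: 0.0
time_s: 7.7
position: [0.5383, 0.1396, 0.0423]
tcp_rot: [[1.0, 0.003, -0.0], [0.003, -1.0, 0.0], [-0.0, -0.0, -1.0]]
force: [-4.1, -0.1, 15.1]
opening: 0.005
grasp_force: 7.6
```

```bash
python3 -m handwheel '[{"delta_rot":[0,0,0],"xyz":[0,0,-30],"hand":1},{"delta_rot":[0,0,0],"xyz":[-3,50,-30],"hand":1},{"delta_rot":[0,0,0],"xyz":[-3,92,-30],"hand":1},{"delta_rot":[0,0,0],"xyz":[-3,92,-30],"hand":1},{"delta_rot":[0,0,0],"xyz":[-3,92,-14],"hand":1}]'
python3 -m handwheel '[{"delta_rot":[0,0,0],"xyz":[0,0,6],"hand":1},{"delta_rot":[0,0,0],"xyz":[0,0,11],"hand":1},{"delta_rot":[0,0,0],"xyz":[0,0,14],"hand":1},{"delta_rot":[0,0,0],"xyz":[0,0,14],"hand":1},{"delta_rot":[0,0,0],"xyz":[0,0,14],"hand":1}]'
python3 -m handwheel '[{"delta_rot":[0,0,0],"xyz":[0,0,-60],"hand":0},{"delta_rot":[0,0,0],"xyz":[-60,-50,-80],"hand":-0.6},{"delta_rot":[0,0,0],"xyz":[-125,-90,-80],"hand":-0.6},{"delta_rot":[0,0,0],"xyz":[-125,-90,-80],"hand":-0.6},{"delta_rot":[0,0,0],"xyz":[-125,-90,-80],"hand":-0.6}]'
python3 - <<'E'
from h import *
m=vision.camera_model('wrist');im=vision.capture('wrist');cv2.imwrite('pics/w2.png',im[:,:,::-1])
for c,a,b in orange(im,300,3000):print(c,a,b,onz('wrist',c,.034,m).round(4))
sc=vision.capture('scene');cv2.imwrite('pics/scene_b.png',cv2.resize(sc[130:250,220:400],None,fx=4,fy=4)[:,:,::-1])
for c,a,b in orange(sc,30,400):print(c,a,b)
E
```

```text
time_s: 8.32
position: [0.537, 0.0471, 0.0547]
tcp_rot: [[1.0, 0.002, 0.003], [0.002, -1.0, 0.0], [0.003, -0.0, -1.0]]
force: [0.1, -0.0, -0.1]
opening: 0.004
grasp_force: 0.0
time_s: 8.95
position: [0.5355, 0.0477, 0.0423]
tcp_rot: [[1.0, 0.003, -0.001], [0.003, -1.0, 0.001], [-0.001, -0.001, -1.0]]
force: [-3.2, 1.7, 16.3]
opening: 0.005
grasp_force: 8.0
time_s: 9.57
position: [0.4079, 0.1377, 0.1206]
tcp_rot: [[1.0, 0.006, -0.003], [0.006, -1.0, -0.0], [-0.003, 0.0, -1.0]]
force: [0.6, -0.2, -0.6]
opening: 0.49
grasp_force: 0.0
[168.6  10.9] 1017 [144   0  48  27] [0.5407 0.2402 0.034 ]
[325.6  19.8] 1525 [304   0  44  43] [0.5361 0.1391 0.034 ]
[467.3  23.1] 1589 [446   0  44  47] [0.5346 0.047  0.034 ]
[187.1 162.1] 1157 [168 143  39  39] [0.4429 0.2385 0.034 ]
[327.4 172.3] 1227 [308 153  40  40] [0.436  0.1373 0.034 ]
[311.8 159.3] 59 [307 156  11   7]
[344.5 172.7] 64 [340 169  11   8]
[285.9 177.8] 65 [281 174  11   8]
[319.  193.7] 74 [314 190  11   8]
[294.9 215.6] 90 [289 212  13   9]
```

View pics/scene_b.png

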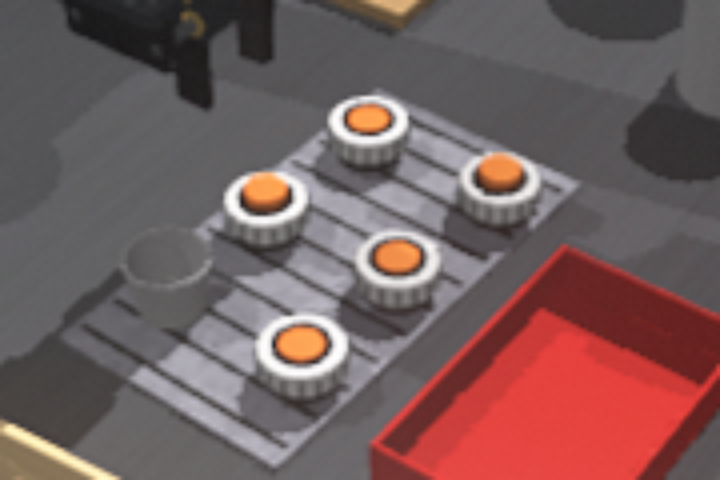

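View pics/w2.png

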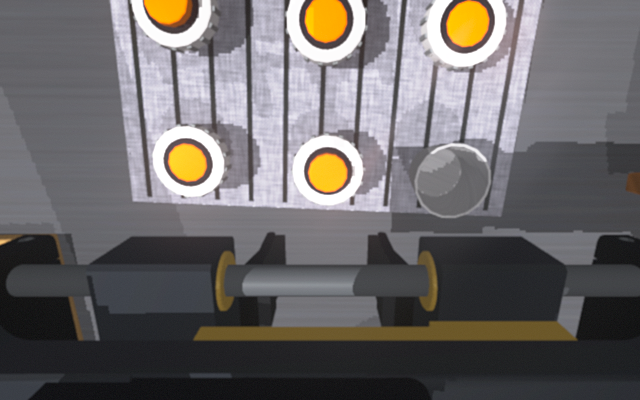

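In the scene crop the buttons at (265,190) = S5 and (500,172) = S1 stand proud, so they are faulty. S4, S2 and S3 are down, so they are sound. The blob shifts (about 1 px against 1.5–1.9 px) agree. I'll grasp S5 first.

```bash
python3 -m handwheel '[{"delta_rot":[0,0,0],"xyz":[29,0,10],"hand":-0.65},{"delta_rot":[0,0,0],"xyz":[29,0,50],"hand":-0.65},{"delta_rot":[0,0,0],"xyz":[29,0,90],"hand":-0.65},{"delta_rot":[0,0,0],"xyz":[29,0,102],"hand":-0.65},{"delta_rot":[0,0,0],"xyz":[29,0,102],"hand":-0.65}]'
python3 -m handwheel '[{"delta_rot":[0,0,0],"xyz":[0,0,0],"hand":1},{"delta_rot":[0,0,0],"xyz":[0,0,0],"hand":1},{"delta_rot":[0,0,0],"xyz":[0,0,0],"hand":1},{"delta_rot":[0,0,0],"xyz":[0,0,-30],"hand":1},{"delta_rot":[0,0,0],"xyz":[0,0,-90],"hand":1}]'
python3 -c "
from h import *
go((.673,.146,.11))"
```

```text
time_s: 10.3
position: [0.4406, 0.136, 0.0179]
tcp_rot: [[1.0, 0.001, -0.001], [0.001, -1.0, -0.0], [-0.001, 0.0, -1.0]]
force: [-0.0, 0.2, 0.3]
opening: 0.825
grasp_force: 0.0
time_s: 10.92
position: [0.4385, 0.1362, 0.1082]
tcp_rot: [[1.0, 0.002, -0.005], [0.002, -1.0, -0.0], [-0.005, 0.0, -1.0]]
force: [1.5, 0.3, -1.4]
opening: 0.591
grasp_force: 30.0
xyz [234.5  -9.4  -3. ]
```

```bash
python3 -m handwheel '[{"delta_rot":[0,0,0],"xyz":[60,-5,0],"hand":1},{"delta_rot":[0,0,0],"xyz":[120,-9,0],"hand":1},{"delta_rot":[0,0,0],"xyz":[180,-9,0],"hand":1},{"delta_rot":[0,0,0],"xyz":[232,-9,0],"hand":1},{"delta_rot":[0,0,0],"xyz":[232,-9,0],"hand":1}]'
python3 -m handwheel '[{"delta_rot":[0,0,0],"xyz":[0,0,40],"hand":1},{"delta_rot":[0,0,0],"xyz":[0,0,75],"hand":1},{"delta_rot":[0,0,0],"xyz":[0,0,85],"hand":1},{"delta_rot":[0,0,0],"xyz":[0,0,89],"hand":1},{"delta_rot":[0,0,0],"xyz":[0,0,89],"hand":1}]'
```

```text
time_s: 11.55
position: [0.6763, 0.1453, 0.109]
tcp_rot: [[1.0, 0.001, 0.006], [0.001, -1.0, 0.0], [0.006, -0.0, -1.0]]
force: [-0.0, 0.6, -2.0]
opening: 0.589
grasp_force: 30.0
time_s: 12.18
position: [0.6726, 0.1459, 0.0208]
tcp_rot: [[1.0, 0.002, 0.002], [0.002, -1.0, 0.0], [0.002, -0.0, -1.0]]
force: [-0.3, 0.2, -0.5]
opening: 0.59
grasp_force: 30.0
```

```bash
python3 -m handwheel '[{"delta_rot":[0,0,0],"xyz":[0,0,1],"hand":1},{"delta_rot":[0,0,0],"xyz":[0,0,1],"hand":-0.45},{"delta_rot":[0,0,0],"xyz":[0,0,1],"hand":-0.45},{"delta_rot":[0,0,0],"xyz":[0,0,1],"hand":-0.45},{"delta_rot":[0,0,0],"xyz":[0,0,-40],"hand":-0.45}]'
python3 -m handwheel '[{"delta_rot":[0,0,0],"xyz":[0,0,-60],"hand":-0.6},{"delta_rot":[0,0,0],"xyz":[-60,-10,-60],"hand":-0.6},{"delta_rot":[0,0,0],"xyz":[-120,-20,-60],"hand":-0.6},{"delta_rot":[0,0,0],"xyz":[-180,-30,-60],"hand":-0.6},{"delta_rot":[0,0,0],"xyz":[-200,-40,-60],"hand":-0.6}]'
python3 - <<'E'
from h import *
m=vision.camera_model('wrist');im=vision.capture('wrist');cv2.imwrite('pics/w3.png',im[:,:,::-1])
for c,a,b in orange(im,300,3000):print(c,a,b,onz('wrist',c,.034,m).round(4))
t=vision.capture('top')
for c,a,b in orange(t,30,400):print(c,a,b,onz('top',c,.034).round(3))
go((.544,.238,.018));
E
```

```text
time_s: 12.8
position: [0.6688, 0.1455, 0.0563]
tcp_rot: [[1.0, 0.002, -0.009], [0.002, -1.0, -0.0], [-0.009, 0.0, -1.0]]
force: [-0.3, 0.6, -1.2]
opening: 0.724
grasp_force: 0.0
time_s: 13.42
position: [0.4665, 0.1855, 0.1195]
tcp_rot: [[1.0, 0.003, -0.005], [0.003, -1.0, -0.001], [-0.005, 0.001, -1.0]]
force: [0.6, 0.2, 0.3]
opening: 0.797
grasp_force: 0.0
[246.7  98.1] 1476 [226  77  43  44] [0.5458 0.2402 0.034 ]
[393.9 112.2] 1292 [374  92  40  41] [0.5367 0.1392 0.034 ]
[526.7 115.6] 1252 [507  96  40  40] [0.5347 0.0471 0.034 ]
[261.3 236.5] 647 [241 222  35  34] [0.4448 0.2352 0.034 ]
[325.7 108.6] 85 [315 101  17  15] [0.835 0.107 0.034]
[312.4 167.7] 84 [308 163  10  10] [0.668 0.145 0.034]
[277.8 213.5] 88 [273 209  11  10] [0.544 0.239 0.034]
[349.6 217.1] 84 [345 212  10  11] [0.533 0.047 0.034]
xyz [ 75.9 -51.6 101.5]
```

```bash
python3 -m handwheel '[{"delta_rot":[0,0,0],"xyz":[50,-35,0],"hand":-0.65},{"delta_rot":[0,0,0],"xyz":[76,-52,10],"hand":-0.65},{"delta_rot":[0,0,0],"xyz":[76,-52,60],"hand":-0.65},{"delta_rot":[0,0,0],"xyz":[76,-52,101],"hand":-0.65},{"delta_rot":[0,0,0],"xyz":[76,-52,101],"hand":-0.65}]'
python3 -m handwheel '[{"delta_rot":[0,0,0],"xyz":[0,0,0],"hand":1},{"delta_rot":[0,0,0],"xyz":[0,0,0],"hand":1},{"delta_rot":[0,0,0],"xyz":[0,0,0],"hand":1},{"delta_rot":[0,0,0],"xyz":[0,0,-30],"hand":1},{"delta_rot":[0,0,0],"xyz":[0,0,-90],"hand":1}]'
python3 -c "
from h import *
go((.673,.06,.108))"
```

```text
time_s: 14.15
position: [0.5484, 0.237, 0.0161]
tcp_rot: [[1.0, 0.001, -0.003], [0.001, -1.0, -0.001], [-0.003, 0.001, -1.0]]
force: [-0.5, 0.6, 0.0]
opening: 0.825
grasp_force: 0.0
time_s: 14.78
position: [0.5456, 0.237, 0.1077]
tcp_rot: [[1.0, 0.002, -0.006], [0.002, -1.0, -0.001], [-0.006, 0.001, -1.0]]
force: [0.1, 0.7, -1.2]
opening: 0.59
grasp_force: 30.0
xyz [127.1 177.2  -0.8]
```

```bash
python3 -m handwheel '[{"delta_rot":[0,0,0],"xyz":[35,50,0],"hand":1},{"delta_rot":[0,0,0],"xyz":[70,100,0],"hand":1},{"delta_rot":[0,0,0],"xyz":[105,150,0],"hand":1},{"delta_rot":[0,0,0],"xyz":[125,177,0],"hand":1},{"delta_rot":[0,0,0],"xyz":[125,177,0],"hand":1}]'
python3 -m handwheel '[{"delta_rot":[0,0,0],"xyz":[0,0,40],"hand":1},{"delta_rot":[0,0,0],"xyz":[0,0,75],"hand":1},{"delta_rot":[0,0,0],"xyz":[0,0,86],"hand":1},{"delta_rot":[0,0,0],"xyz":[0,0,90],"hand":1},{"delta_rot":[0,0,0],"xyz":[0,0,90],"hand":1}]'
python3 -m handwheel '[{"delta_rot":[0,0,0],"xyz":[0,0,0],"hand":1},{"delta_rot":[0,0,0],"xyz":[0,0,0],"hand":-0.45},{"delta_rot":[0,0,0],"xyz":[0,0,0],"hand":-0.45},{"delta_rot":[0,0,0],"xyz":[0,0,0],"hand":-0.45},{"delta_rot":[0,0,0],"xyz":[0,0,-50],"hand":-0.45}]'
python3 -m handwheel '[{"delta_rot":[0,0,0],"xyz":[0,0,-50],"hand":-0.6},{"delta_rot":[0,0,0],"xyz":[-60,20,-50],"hand":-0.6},{"delta_rot":[0,0,0],"xyz":[-120,20,-50],"hand":-0.6},{"delta_rot":[0,0,0],"xyz":[-180,10,-50],"hand":-0.6},{"delta_rot":[0,0,0],"xyz":[-220,0,-50],"hand":-0.6}]'
python3 - <<'E'
from h import *
m=vision.camera_model('wrist');im=vision.capture('wrist');cv2.imwrite('pics/w4.png',im[:,:,::-1])
for c,a,b in orange(im,300,3000):print(c,a,b,onz('wrist',c,.034,m).round(4))
t=vision.capture('top')
for c,a,b in orange(t,30,400):print(c,a,b,onz('top',c,.034).round(3))
go((.535,.047,.018));
E
```

```text
time_s: 15.4
position: [0.6749, 0.0578, 0.1092]
tcp_rot: [[1.0, -0.002, 0.003], [-0.002, -1.0, -0.001], [0.003, 0.001, -1.0]]
force: [-0.2, -0.3, -1.0]
opening: 0.595
grasp_force: 30.0
time_s: 16.02
position: [0.6731, 0.0617, 0.0202]
tcp_rot: [[1.0, 0.003, 0.001], [0.003, -1.0, 0.0], [0.001, -0.0, -1.0]]
force: [0.1, 0.1, -0.2]
opening: 0.588
grasp_force: 30.0
time_s: 16.65
position: [0.6692, 0.0608, 0.0643]
tcp_rot: [[1.0, 0.001, -0.011], [0.001, -1.0, 0.001], [-0.011, -0.001, -1.0]]
force: [0.1, 0.6, 1.2]
opening: 0.726
grasp_force: 0.0
time_s: 17.27
position: [0.4496, 0.0606, 0.1187]
tcp_rot: [[1.0, 0.001, -0.002], [0.001, -1.0, 0.0], [-0.002, -0.0, -1.0]]
force: [-0.6, -0.3, -0.7]
opening: 0.797
grasp_force: 0.0
[210.6  86.4] 1381 [191  65  41  44] [0.5367 0.139  0.034 ]
[346.9  89.7] 1375 [327  69  41  43] [0.5347 0.047  0.034 ]
[ 89.  218.6] 1048 [ 70 201  39  36] [0.4428 0.2386 0.034 ]
[325.8 108.8] 86 [315 101  17  15] [0.834 0.107 0.034]
[312.3 167.7] 82 [308 163  10  10] [0.668 0.145 0.034]
[343.4 167.2] 84 [338 162  11  11] [0.669 0.061 0.034]
[315.3 216.6] 82 [311 212  10  10] [0.535 0.138 0.034]
[349.5 217.1] 83 [345 212  10  11] [0.533 0.047 0.034]
[278.  252.2] 90 [273 247  11  11] [0.442 0.238 0.034]
xyz [89.8 15.  99.5]
```

```bash
python3 -m handwheel '[{"delta_rot":[0,0,0],"xyz":[50,10,0],"hand":-0.65},{"delta_rot":[0,0,0],"xyz":[88,14,10],"hand":-0.65},{"delta_rot":[0,0,0],"xyz":[88,14,60],"hand":-0.65},{"delta_rot":[0,0,0],"xyz":[88,14,101],"hand":-0.65},{"delta_rot":[0,0,0],"xyz":[88,14,101],"hand":-0.65}]'
python3 -m handwheel '[{"delta_rot":[0,0,0],"xyz":[0,0,0],"hand":1},{"delta_rot":[0,0,0],"xyz":[0,0,0],"hand":1},{"delta_rot":[0,0,0],"xyz":[0,0,0],"hand":1},{"delta_rot":[0,0,0],"xyz":[0,0,-30],"hand":1},{"delta_rot":[0,0,0],"xyz":[0,0,-90],"hand":1}]'
python3 -c "
from h import *
go((.522,-.332,.108))"
```

```text
time_s: 18.0
position: [0.5414, 0.0463, 0.0154]
tcp_rot: [[1.0, 0.001, -0.002], [0.001, -1.0, 0.0], [-0.002, -0.0, -1.0]]
force: [-0.2, 0.8, -0.1]
opening: 0.826
grasp_force: 0.0
time_s: 18.62
position: [0.5392, 0.0467, 0.1069]
tcp_rot: [[1.0, 0.002, -0.006], [0.002, -1.0, 0.001], [-0.006, -0.001, -1.0]]
force: [1.0, -0.1, -0.3]
opening: 0.585
grasp_force: 30.1
xyz [-17.8 378.7  -1.3]
```

```bash
python3 -m handwheel '[{"delta_rot":[0,0,0],"xyz":[0,60,0],"hand":1},{"delta_rot":[0,0,0],"xyz":[0,120,0],"hand":1},{"delta_rot":[0,0,0],"xyz":[0,180,0],"hand":1},{"delta_rot":[0,0,0],"xyz":[0,240,0],"hand":1},{"delta_rot":[0,0,0],"xyz":[0,290,0],"hand":1}]'
python3 -m handwheel '[{"delta_rot":[0,0,0],"xyz":[-15,50,0],"hand":1},{"delta_rot":[0,0,0],"xyz":[-16,89,0],"hand":1},{"delta_rot":[0,0,0],"xyz":[-16,89,0],"hand":1},{"delta_rot":[0,0,0],"xyz":[-16,89,20],"hand":1},{"delta_rot":[0,0,0],"xyz":[-16,89,40],"hand":1}]'
python3 - <<'E'
from h import *
im=vision.capture('wrist');cv2.imwrite('pics/w5.png',im[:,:,::-1])
go((.523,-.332,.034))
E
```

```text
time_s: 19.25
position: [0.5414, -0.2458, 0.1082]
tcp_rot: [[1.0, 0.001, 0.001], [0.001, -1.0, -0.001], [0.001, 0.001, -1.0]]
force: [0.7, -0.5, -1.7]
opening: 0.592
grasp_force: 30.1
time_s: 19.88
position: [0.5256, -0.3312, 0.0676]
tcp_rot: [[1.0, 0.002, -0.0], [0.002, -1.0, 0.001], [-0.0, -0.001, -1.0]]
force: [-0.0, -0.3, -0.3]
opening: 0.588
grasp_force: 30.1
xyz [-1.   2.3 30.8]
```

View pics/w5.png

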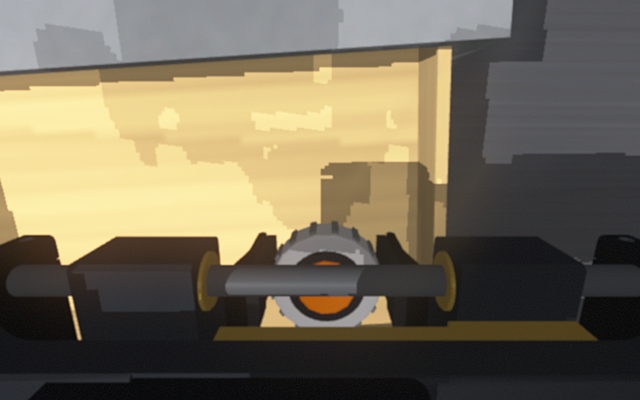

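The held stopper at (328,285) is inside the drawer, clear of the right wall at column ~435, and its button is still down. Lowering it now.

```bash
python3 -m handwheel '[{"delta_rot":[0,0,0],"xyz":[0,0,15],"hand":1},{"delta_rot":[0,0,0],"xyz":[0,0,25],"hand":1},{"delta_rot":[0,0,0],"xyz":[0,0,31],"hand":1},{"delta_rot":[0,0,0],"xyz":[0,0,33],"hand":1},{"delta_rot":[0,0,0],"xyz":[0,0,33],"hand":1}]'
```

```text
time_s: 20.55
position: [0.5264, -0.332, 0.0365]
tcp_rot: [[1.0, 0.002, 0.001], [0.002, -1.0, 0.0], [0.001, -0.0, -1.0]]
force: [0.5, 3.5, 8.4]
opening: 0.586
grasp_force: 30.1
```

```bash
python3 -m handwheel '[{"delta_rot":[0,0,0],"xyz":[0,0,-1],"hand":-0.4},{"delta_rot":[0,0,0],"xyz":[0,0,-1],"hand":-0.4},{"delta_rot":[0,0,0],"xyz":[0,0,-1],"hand":-0.4},{"delta_rot":[0,0,0],"xyz":[0,0,-15],"hand":-0.4},{"delta_rot":[0,0,0],"xyz":[0,0,-60],"hand":-0.4}]'
python3 -m handwheel '[{"delta_rot":[0,0,0],"xyz":[-20,-60,-20],"hand":-0.6},{"delta_rot":[0,0,0],"xyz":[-40,-120,-20],"hand":-0.6},{"delta_rot":[0,0,0],"xyz":[-60,-180,-20],"hand":-0.6},{"delta_rot":[0,0,0],"xyz":[-60,-240,-20],"hand":-0.6},{"delta_rot":[0,0,0],"xyz":[-60,-300,-20],"hand":-0.6}]'
python3 - <<'E'
from h import *
t=vision.capture('top');cv2.imwrite('pics/top2.png',cv2.resize(t[130:290,260:540],None,fx=2.8,fy=2.8)[:,:,::-1])
for c,a,b in orange(t,30,400):print(c,a,b,onz('top',c,.034).round(3))
sc=vision.capture('scene');cv2.imwrite('pics/scene_c.png',cv2.resize(sc[140:400,85:405],None,fx=2.3,fy=2.3)[:,:,::-1])
for c,a,b in orange(sc,30,400):print(c,a,b,onz('scene',c,.034).round(3))
E
```

```text
time_s: 21.18
position: [0.5242, -0.3313, 0.0933]
tcp_rot: [[1.0, 0.001, -0.004], [0.002, -1.0, 0.004], [-0.004, -0.004, -1.0]]
force: [0.4, -1.0, 0.2]
opening: 0.701
grasp_force: 0.0
time_s: 21.8
position: [0.4653, -0.0312, 0.1155]
tcp_rot: [[1.0, 0.0, 0.002], [0.0, -1.0, -0.001], [0.002, 0.001, -1.0]]
force: [0.5, -0.2, 0.0]
opening: 0.801
grasp_force: 0.0
[326.2 107.7] 68 [323 101   9  13] [0.838 0.106 0.034]
[312.4 167.7] 84 [308 163  10  10] [0.668 0.145 0.034]
[343.5 167.1] 80 [339 163  10  10] [0.669 0.061 0.034]
[315.3 216.6] 82 [311 212  10  10] [0.535 0.138 0.034]
[493.9 221. ] 93 [489 216  11  11] [ 0.519 -0.34   0.034]
[277.9 252.2] 88 [273 247  11  11] [0.442 0.238 0.034]
[311.8 159.3] 59 [307 156  11   7] [0.445 0.235 0.034]
[318.8 193.8] 77 [313 190  12   8] [0.537 0.136 0.034]
[367.7 214. ] 89 [362 210  13   9] [0.669 0.145 0.034]
[348.6 236.3] 101 [342 232  14  10] [0.67  0.061 0.034]
[155.9 329.3] 185 [148 322  17  15] [ 0.508 -0.329  0.034]
```

View pics/scene_c.png

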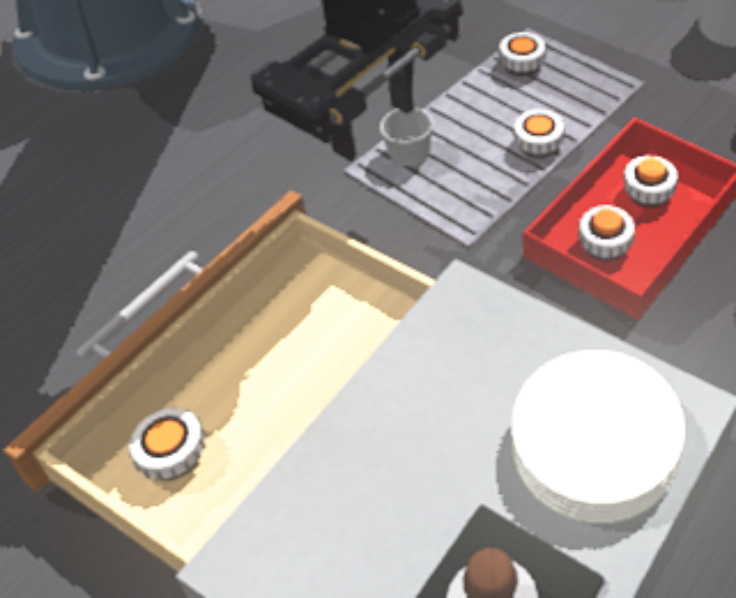

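The trays and mat look right: S5 and S1 are in the red tray with buttons up, and the stopper in the drawer at (166,440) has its button down. That stopper may be tilted, though, so I'll check.

```bash
python3 - <<'E'
from h import *
p,e=two((493.9,221),(155.9,329.3));print(p.round(4),e)
for n in('scene','top'):
  for q in((.52,-.336,.05),(.54,.137,.034)):
    o,_=ray(n,(0,0));d=o-np.array(q);print(n,o.round(2),np.degrees(np.arctan2(d[2],np.hypot(*d[:2]))).round(1))
t=vision.capture('top');s=vision.capture('scene')
a=cv2.resize(t[195:245,465:525],(600,500),interpolation=cv2.INTER_CUBIC)[:, :400];b=cv2.resize(s[300:360,125:185],(400,400),interpolation=cv2.INTER_CUBIC)
cv2.imwrite('pics/z.png',np.hstack([a[:400],b])[:,:,::-1])
E
```

```text
[ 0.5182 -0.3328  0.0491] 0.00020163548216597498
scene [ 0.99 -0.51  0.75] 54.4
scene [ 0.99 -0.51  0.75] 42.4
top [0.46 0.14 1.02] 63.7
top [0.46 0.14 1.02] 85.5
```

View pics/z.png

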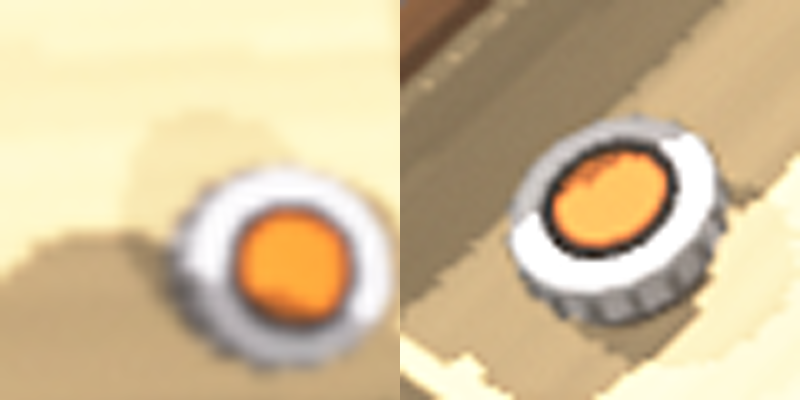

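The triangulated button top is at z=0.049, which is the floor plus 30 mm, and the ellipse ratio of 0.8 matches the 54° view. So the stopper is upright with its button down. Next is S2.

```bash
python3 -m handwheel '[{"delta_rot":[0,0,0],"xyz":[20,-55,0],"hand":-0.65},{"delta_rot":[0,0,0],"xyz":[40,-110,0],"hand":-0.65},{"delta_rot":[0,0,0],"xyz":[60,-150,0],"hand":-0.65},{"delta_rot":[0,0,0],"xyz":[70,-169,0],"hand":-0.65},{"delta_rot":[0,0,0],"xyz":[70,-169,20],"hand":-0.65}]'
python3 -c "
from h import *
go((.5365,.138,.018))
t=vision.capture('top');
for c,a,b in orange(t,30,400):print(c,a,b,onz('top',c,.034).round(3))
"
```

```text
time_s: 22.62
position: [0.5382, 0.1363, 0.0958]
tcp_rot: [[1.0, 0.002, 0.006], [0.002, -1.0, -0.0], [0.006, 0.0, -1.0]]
force: [-0.7, -0.3, -0.0]
opening: 0.823
grasp_force: 0.0
xyz [-2.1 -1.7 77.8]
[325.6 108.8] 79 [314 102  18  14] [0.834 0.107 0.034]
[262.9 113.8] 30 [257 111  14   5] [0.821 0.281 0.034]
[312.3 167.6] 82 [308 163  10  10] [0.668 0.145 0.034]
[343.4 167.3] 83 [339 163  10  10] [0.669 0.061 0.034]
[493.9 221.1] 94 [489 216  11  11] [ 0.519 -0.34   0.034]
[275.8 252.3] 48 [273 248   6  10] [0.442 0.243 0.034]
```

```bash
python3 -m handwheel '[{"delta_rot":[0,0,0],"xyz":[-1,-1,40],"hand":-0.65},{"delta_rot":[0,0,0],"xyz":[-1,-1,70],"hand":-0.65},{"delta_rot":[0,0,0],"xyz":[-1,-1,76],"hand":-0.65},{"delta_rot":[0,0,0],"xyz":[-1,-1,76],"hand":-0.65},{"delta_rot":[0,0,0],"xyz":[-1,-1,76],"hand":1}]'
python3 -m handwheel '[{"delta_rot":[0,0,0],"xyz":[0,0,0],"hand":1},{"delta_rot":[0,0,0],"xyz":[0,0,0],"hand":1},{"delta_rot":[0,0,0],"xyz":[0,0,0],"hand":1},{"delta_rot":[0,0,0],"xyz":[0,0,-30],"hand":1},{"delta_rot":[0,0,0],"xyz":[0,0,-90],"hand":1}]'
python3 -m handwheel '[{"delta_rot":[0,0,0],"xyz":[0,60,0],"hand":1},{"delta_rot":[0,0,0],"xyz":[0,120,0],"hand":1},{"delta_rot":[0,0,0],"xyz":[0,180,0],"hand":1},{"delta_rot":[0,0,0],"xyz":[-10,240,0],"hand":1},{"delta_rot":[0,0,0],"xyz":[-19,300,0],"hand":1}]'
python3 -c "
from h import *
go((.517,-.250,.108))"
```

```text
time_s: 23.3
position: [0.535, 0.1372, 0.0198]
tcp_rot: [[1.0, 0.001, 0.002], [0.001, -1.0, 0.0], [0.002, -0.0, -1.0]]
force: [-0.2, -0.8, 0.4]
opening: 0.773
grasp_force: 0.0
time_s: 23.92
position: [0.5317, 0.1374, 0.1071]
tcp_rot: [[1.0, 0.002, -0.007], [0.002, -1.0, -0.0], [-0.007, 0.0, -1.0]]
force: [1.7, -0.3, -1.1]
opening: 0.591
grasp_force: 30.0
time_s: 24.55
position: [0.5148, -0.1641, 0.1083]
tcp_rot: [[1.0, 0.002, -0.0], [0.002, -1.0, 0.0], [-0.0, -0.0, -1.0]]
force: [1.6, -0.1, -1.2]
opening: 0.592
grasp_force: 30.0
xyz [ 2.  85.9  0.3]
```

```bash
python3 -m handwheel '[{"delta_rot":[0,0,0],"xyz":[2,50,0],"hand":1},{"delta_rot":[0,0,0],"xyz":[2,84,0],"hand":1},{"delta_rot":[0,0,0],"xyz":[2,84,10],"hand":1},{"delta_rot":[0,0,0],"xyz":[2,84,40],"hand":1},{"delta_rot":[0,0,0],"xyz":[2,84,60],"hand":1}]'
python3 -m handwheel '[{"delta_rot":[0,0,0],"xyz":[0,0,8],"hand":1},{"delta_rot":[0,0,0],"xyz":[0,0,11],"hand":1},{"delta_rot":[0,0,0],"xyz":[0,0,11],"hand":1},{"delta_rot":[0,0,0],"xyz":[0,0,11],"hand":1},{"delta_rot":[0,0,0],"xyz":[0,0,11],"hand":1}]'
```

```text
time_s: 25.18
position: [0.5164, -0.2445, 0.0469]
tcp_rot: [[1.0, 0.003, -0.003], [0.003, -1.0, 0.002], [-0.003, -0.002, -1.0]]
force: [0.6, -0.5, -1.1]
opening: 0.589
grasp_force: 30.0
time_s: 25.8
position: [0.5179, -0.2467, 0.038]
tcp_rot: [[1.0, 0.002, 0.001], [0.002, -1.0, -0.001], [0.001, 0.001, -1.0]]
force: [-0.1, 0.1, -0.9]
opening: 0.587
grasp_force: 30.0
```

```bash
python3 -m handwheel '[{"delta_rot":[0,0,0],"xyz":[0,0,1],"hand":1},{"delta_rot":[0,0,0],"xyz":[0,0,2],"hand":1},{"delta_rot":[0,0,0],"xyz":[0,0,2],"hand":1},{"delta_rot":[0,0,0],"xyz":[0,0,2],"hand":1},{"delta_rot":[0,0,0],"xyz":[0,0,2],"hand":1}]'
```

```text
time_s: 26.42
position: [0.5184, -0.2467, 0.0374]
tcp_rot: [[1.0, 0.002, 0.002], [0.002, -1.0, -0.001], [0.002, 0.001, -1.0]]
force: [-2.0, 2.2, 10.5]
opening: 0.591
grasp_force: 30.0
```

```bash
python3 -m handwheel '[{"delta_rot":[0,0,0],"xyz":[0,0,-1],"hand":-0.42},{"delta_rot":[0,0,0],"xyz":[0,0,-1],"hand":-0.42},{"delta_rot":[0,0,0],"xyz":[0,0,-1],"hand":-0.42},{"delta_rot":[0,0,0],"xyz":[0,0,-15],"hand":-0.42},{"delta_rot":[0,0,0],"xyz":[0,0,-72],"hand":-0.42}]'
python3 -m handwheel '[{"delta_rot":[0,0,0],"xyz":[0,-60,-8],"hand":-0.65},{"delta_rot":[0,0,0],"xyz":[0,-120,-8],"hand":-0.65},{"delta_rot":[0,0,0],"xyz":[-20,-180,-8],"hand":-0.65},{"delta_rot":[0,0,0],"xyz":[-30,-240,-8],"hand":-0.65},{"delta_rot":[0,0,0],"xyz":[-50,-300,-8],"hand":-0.65}]'
python3 -m handwheel '[{"delta_rot":[0,0,0],"xyz":[-10,-60,0],"hand":-0.65},{"delta_rot":[0,0,0],"xyz":[-30,-120,0],"hand":-0.65},{"delta_rot":[0,0,0],"xyz":[-40,-150,0],"hand":-0.65},{"delta_rot":[0,0,0],"xyz":[-40,-150,0],"hand":-0.65},{"delta_rot":[0,0,0],"xyz":[-40,-150,0],"hand":-0.65}]'
python3 - <<'E'
from h import *
m=vision.camera_model('wrist');im=vision.capture('wrist')
for c,a,b in orange(im,300,3000):print(c,a,b,onz('wrist',c,.034,m).round(4))
t=vision.capture('top');cv2.imwrite('pics/top3.png',t[:,:,::-1]);sc=vision.capture('scene')
for c,a,b in orange(t,30,400):print(c,a,b,onz('top',c,.034).round(3))
for c,a,b in orange(sc,30,400):print(c,a,b,onz('scene',c,.034).round(3))
go((.443,.238,.018));
E
```

```text
time_s: 27.05
position: [0.5156, -0.2452, 0.1058]
tcp_rot: [[1.0, 0.001, -0.006], [0.001, -1.0, 0.005], [-0.006, -0.005, -1.0]]
force: [0.9, -0.9, 0.6]
opening: 0.708
grasp_force: 0.0
time_s: 27.68
position: [0.468, 0.0543, 0.1165]
tcp_rot: [[1.0, 0.001, 0.003], [0.001, -1.0, -0.0], [0.003, 0.0, -1.0]]
force: [0.8, 0.3, -0.0]
opening: 0.827
grasp_force: 0.0
time_s: 28.3
position: [0.4276, 0.2023, 0.116]
tcp_rot: [[1.0, 0.002, 0.001], [0.002, -1.0, -0.0], [0.001, 0.0, -1.0]]
force: [0.5, -0.2, 0.2]
opening: 0.828
grasp_force: 0.0
[276.7 191.4] 1122 [258 173  38  38] [0.4428 0.2385 0.034 ]
[326.6 108.3] 66 [323 102   9  13] [0.836 0.105 0.034]
[312.3 167.7] 83 [308 163  10  10] [0.668 0.145 0.034]
[343.4 167.2] 83 [339 162  10  11] [0.669 0.061 0.034]
[461.5 220.9] 89 [457 216  10  11] [ 0.52  -0.253  0.034]
[493.8 220.9] 93 [489 216  11  11] [ 0.519 -0.34   0.034]
[311.7 159.4] 60 [307 156  11   7] [0.445 0.234 0.034]
[367.8 214. ] 89 [362 210  13   9] [0.669 0.145 0.034]
[348.5 236.4] 97 [342 232  14  10] [0.67  0.061 0.034]
[192.9 296. ] 154 [186 290  15  13] [ 0.509 -0.241  0.034]
[156.2 329.5] 181 [148 323  17  14] [ 0.509 -0.329  0.034]
xyz [ 15.1 -36.5  97.7]
```

Everything is where it should be. Now S4.

```bash
python3 -m handwheel '[{"delta_rot":[0,0,0],"xyz":[15,-36,0],"hand":-0.65},{"delta_rot":[0,0,0],"xyz":[15,-36,30],"hand":-0.65},{"delta_rot":[0,0,0],"xyz":[15,-36,80],"hand":-0.65},{"delta_rot":[0,0,0],"xyz":[15,-36,97],"hand":-0.65},{"delta_rot":[0,0,0],"xyz":[15,-36,97],"hand":-0.65}]'
python3 -m handwheel '[{"delta_rot":[0,0,0],"xyz":[0,0,0],"hand":1},{"delta_rot":[0,0,0],"xyz":[0,0,0],"hand":1},{"delta_rot":[0,0,0],"xyz":[0,0,0],"hand":1},{"delta_rot":[0,0,0],"xyz":[0,0,-30],"hand":1},{"delta_rot":[0,0,0],"xyz":[0,0,-90],"hand":1}]'
python3 -m handwheel '[{"delta_rot":[0,0,0],"xyz":[10,60,0],"hand":1},{"delta_rot":[0,0,0],"xyz":[20,120,0],"hand":1},{"delta_rot":[0,0,0],"xyz":[40,170,0],"hand":1},{"delta_rot":[0,0,0],"xyz":[50,230,0],"hand":1},{"delta_rot":[0,0,0],"xyz":[70,280,0],"hand":1}]'
python3 -c "
from h import *
go((.513,-.164,.108))"
```

```text
time_s: 29.08
position: [0.4415, 0.2374, 0.0172]
tcp_rot: [[1.0, -0.0, -0.003], [-0.0, -1.0, -0.001], [-0.003, 0.001, -1.0]]
force: [0.1, -0.5, 0.4]
opening: 0.826
grasp_force: 0.0
time_s: 29.7
position: [0.4404, 0.2382, 0.1081]
tcp_rot: [[1.0, 0.002, -0.005], [0.002, -1.0, -0.001], [-0.005, 0.001, -1.0]]
force: [1.5, -0.2, -0.5]
opening: 0.588
grasp_force: 30.0
time_s: 30.32
position: [0.5119, -0.043, 0.1089]
tcp_rot: [[1.0, 0.001, -0.001], [0.001, -1.0, 0.0], [-0.001, -0.0, -1.0]]
force: [1.1, 0.6, -0.7]
opening: 0.59
grasp_force: 30.0
xyz [  1.  121.    0.9]
```

```bash
python3 -m handwheel '[{"delta_rot":[0,0,0],"xyz":[1,60,0],"hand":1},{"delta_rot":[0,0,0],"xyz":[1,122,0],"hand":1},{"delta_rot":[0,0,0],"xyz":[1,122,0],"hand":1},{"delta_rot":[0,0,0],"xyz":[1,122,10],"hand":1},{"delta_rot":[0,0,0],"xyz":[1,122,40],"hand":1}]'
python3 -m handwheel '[{"delta_rot":[0,0,0],"xyz":[0,0,20],"hand":1},{"delta_rot":[0,0,0],"xyz":[0,0,29],"hand":1},{"delta_rot":[0,0,0],"xyz":[0,0,31],"hand":1},{"delta_rot":[0,0,0],"xyz":[0,0,32],"hand":1},{"delta_rot":[0,0,0],"xyz":[0,0,32],"hand":1}]'
```

```text
time_s: 30.95
position: [0.5142, -0.1619, 0.069]
tcp_rot: [[1.0, 0.004, 0.002], [0.004, -1.0, -0.001], [0.002, 0.001, -1.0]]
force: [1.0, -0.2, -0.5]
opening: 0.59
grasp_force: 30.0
time_s: 31.58
position: [0.5132, -0.1611, 0.0375]
tcp_rot: [[1.0, 0.003, -0.001], [0.003, -1.0, 0.001], [-0.001, -0.001, -1.0]]
force: [-1.4, 2.8, 4.1]
opening: 0.587
grasp_force: 30.0
```

```bash
python3 -m handwheel '[{"delta_rot":[0,0,0],"xyz":[0,0,0],"hand":-0.38},{"delta_rot":[0,0,0],"xyz":[0,0,0],"hand":-0.38},{"delta_rot":[0,0,0],"xyz":[0,1,0],"hand":-0.38},{"delta_rot":[0,0,0],"xyz":[0,1,-15],"hand":-0.38},{"delta_rot":[0,0,0],"xyz":[0,1,-72],"hand":-0.38}]'
python3 -m handwheel '[{"delta_rot":[0,0,0],"xyz":[0,0,-20],"hand":-0.3},{"delta_rot":[0,0,0],"xyz":[-60,-20,-30],"hand":1},{"delta_rot":[0,0,0],"xyz":[-120,-40,-30],"hand":1},{"delta_rot":[0,0,0],"xyz":[-120,-40,-30],"hand":1},{"delta_rot":[0,0,0],"xyz":[-120,-40,-30],"hand":1}]'
python3 - <<'E'
from h import *
t=vision.capture('top');sc=vision.capture('scene')
for c,a,b in orange(t,30,400):print(c,a,b,onz('top',c,.034).round(3))
for c,a,b in orange(sc,30,400):print(c,a,b)
cv2.imwrite('pics/scene_d.png',cv2.resize(sc[140:400,85:405],None,fx=2.3,fy=2.3)[:,:,::-1])
E
```

```text
time_s: 32.2
position: [0.5118, -0.1634, 0.1073]
tcp_rot: [[1.0, 0.001, -0.006], [0.001, -1.0, 0.004], [-0.006, -0.004, -1.0]]
force: [0.7, -0.5, 0.1]
opening: 0.689
grasp_force: 0.0
time_s: 32.83
position: [0.3945, -0.1252, 0.1395]
tcp_rot: [[1.0, 0.001, 0.003], [0.001, -1.0, -0.002], [0.003, 0.002, -1.0]]
force: [0.3, 0.1, -0.2]
opening: 0.282
grasp_force: 0.0
[326.4 107.9] 75 [323 101   9  14] [0.837 0.105 0.034]
[312.4 167.7] 84 [308 163  10  10] [0.668 0.145 0.034]
[343.4 167.2] 82 [339 163  10  10] [0.669 0.061 0.034]
[461.6 220.8] 91 [457 216  10  11] [ 0.52  -0.253  0.034]
[493.8 220.6] 93 [489 216  11  11] [ 0.52  -0.34   0.034]
[429.3 224.1] 91 [424 219  11  11] [ 0.512 -0.166  0.034]
[367.8 213.8] 91 [362 209  13  10]
[348.6 236.3] 101 [342 232  14  10]
[222.6 264.8] 127 [216 260  14  11]
[192.9 295.9] 139 [186 290  15  13]
[156.4 329.5] 171 [149 323  16  14]
```

View pics/scene_d.png

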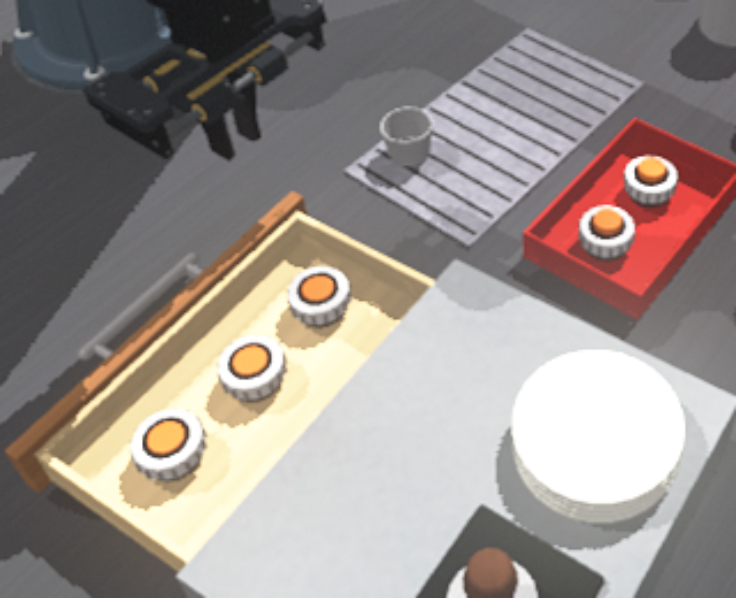

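Three sound stoppers stand in the drawer with buttons down, and the two faulty ones are in the tray. The mat is clear except for the cup. Next I'll go in front of the handle and push the drawer shut.

```bash
python3 -m handwheel '[{"delta_rot":[0,0,0],"xyz":[-25,50,0],"hand":1},{"delta_rot":[0,0,0],"xyz":[-50,100,0],"hand":1},{"delta_rot":[0,0,0],"xyz":[-50,132,0],"hand":1},{"delta_rot":[0,0,0],"xyz":[-50,132,40],"hand":1},{"delta_rot":[0,0,0],"xyz":[-50,132,70],"hand":1}]'
python3 -m handwheel '[{"delta_rot":[0,0,0],"xyz":[0,0,20],"hand":1},{"delta_rot":[0,0,0],"xyz":[0,0,34],"hand":1},{"delta_rot":[0,0,0],"xyz":[0,0,34],"hand":1},{"delta_rot":[0,0,0],"xyz":[15,0,34],"hand":1},{"delta_rot":[0,0,0],"xyz":[28,0,34],"hand":1}]'
python3 - <<'E'
from h import *
cv2.imwrite('pics/w6.png',vision.capture('wrist')[:,:,::-1])
E
```

```text
time_s: 33.55
position: [0.3453, -0.259, 0.0675]
tcp_rot: [[1.0, 0.001, 0.002], [0.001, -1.0, -0.002], [0.002, 0.002, -1.0]]
force: [0.1, -0.4, -0.3]
opening: 0.003
grasp_force: 0.0
time_s: 34.17
position: [0.3739, -0.2575, 0.0352]
tcp_rot: [[1.0, 0.002, 0.002], [0.002, -1.0, -0.002], [0.002, 0.002, -1.0]]
force: [-0.2, 0.5, -0.0]
opening: 0.007
grasp_force: 0.0
```

View pics/w6.png

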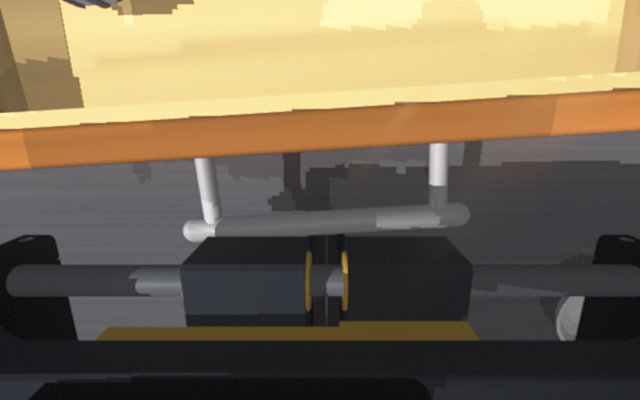

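The handle bar spans columns 185–468 and the fingers are centred on it at 327. Pushing along the drawer axis.

```bash
python3 -m handwheel '[{"delta_rot":[0,0,0],"xyz":[5,0,0],"hand":1},{"delta_rot":[0,0,0],"xyz":[12,-1,0],"hand":1},{"delta_rot":[0,0,0],"xyz":[20,-1,0],"hand":1},{"delta_rot":[0,0,0],"xyz":[30,-2,0],"hand":1},{"delta_rot":[0,0,0],"xyz":[40,-2,0],"hand":1}]'
python3 -m handwheel '[{"delta_rot":[0,0,0],"xyz":[10,-1,0],"hand":1},{"delta_rot":[0,0,0],"xyz":[20,-1,0],"hand":1},{"delta_rot":[0,0,0],"xyz":[30,-2,0],"hand":1},{"delta_rot":[0,0,0],"xyz":[40,-2,0],"hand":1},{"delta_rot":[0,0,0],"xyz":[50,-3,0],"hand":1}]'
python3 -m handwheel '[{"delta_rot":[0,0,0],"xyz":[10,-1,0],"hand":1},{"delta_rot":[0,0,0],"xyz":[20,-1,0],"hand":1},{"delta_rot":[0,0,0],"xyz":[30,-2,0],"hand":1},{"delta_rot":[0,0,0],"xyz":[40,-2,0],"hand":1},{"delta_rot":[0,0,0],"xyz":[50,-3,0],"hand":1}]'
python3 -m handwheel '[{"delta_rot":[0,0,0],"xyz":[8,-1,0],"hand":1},{"delta_rot":[0,0,0],"xyz":[14,-1,0],"hand":1},{"delta_rot":[0,0,0],"xyz":[18,-1,0],"hand":1},{"delta_rot":[0,0,0],"xyz":[22,-1,0],"hand":1},{"delta_rot":[0,0,0],"xyz":[26,-2,0],"hand":1}]'
```

```text
time_s: 34.85
position: [0.4121, -0.2538, 0.0344]
tcp_rot: [[1.0, 0.002, -0.001], [0.002, -1.0, 0.001], [-0.001, -0.001, -1.0]]
force: [-1.1, 0.2, -0.1]
opening: 0.009
grasp_force: 0.7
time_s: 35.48
position: [0.4625, -0.2513, 0.0345]
tcp_rot: [[1.0, 0.002, -0.0], [0.002, -1.0, -0.0], [-0.0, 0.0, -1.0]]
force: [-0.6, 0.6, -0.7]
opening: 0.007
grasp_force: 0.7
time_s: 36.1
position: [0.5125, -0.2482, 0.0345]
tcp_rot: [[1.0, 0.002, -0.0], [0.002, -1.0, -0.0], [-0.0, 0.0, -1.0]]
force: [-2.1, 0.6, 0.0]
opening: 0.007
grasp_force: 0.7
time_s: 36.72
position: [0.5381, -0.2464, 0.0346]
tcp_rot: [[1.0, 0.002, 0.0], [0.002, -1.0, -0.0], [0.0, 0.0, -1.0]]
force: [-0.6, -0.9, -0.7]
opening: -0.001
grasp_force: 0.6
```

Now the last bit, until the force rises.

```bash
python3 -m handwheel '[{"delta_rot":[0,0,0],"xyz":[3,0,0],"hand":1},{"delta_rot":[0,0,0],"xyz":[6,0,0],"hand":1},{"delta_rot":[0,0,0],"xyz":[9,0,0],"hand":1},{"delta_rot":[0,0,0],"xyz":[10,-1,0],"hand":1},{"delta_rot":[0,0,0],"xyz":[10,-1,0],"hand":1}]'
python3 -m handwheel '[{"delta_rot":[0,0,0],"xyz":[1,0,0],"hand":1},{"delta_rot":[0,0,0],"xyz":[2,0,0],"hand":1},{"delta_rot":[0,0,0],"xyz":[3,0,0],"hand":1},{"delta_rot":[0,0,0],"xyz":[4,0,0],"hand":1},{"delta_rot":[0,0,0],"xyz":[4,0,0],"hand":1}]'
```

```text
time_s: 37.35
position: [0.5478, -0.2455, 0.0346]
tcp_rot: [[1.0, 0.002, -0.0], [0.002, -1.0, -0.001], [-0.0, 0.001, -1.0]]
force: [-2.5, -2.7, -0.3]
opening: 0.005
grasp_force: 0.9
time_s: 37.98
position: [0.5483, -0.2453, 0.0344]
tcp_rot: [[1.0, 0.003, -0.007], [0.003, -1.0, 0.001], [-0.007, -0.001, -1.0]]
force: [-9.5, -5.2, 3.3]
opening: 0.002
grasp_force: 5.1
```

```bash
python3 -m handwheel '[{"delta_rot":[0,0,0],"xyz":[1,0,0],"hand":1},{"delta_rot":[0,0,0],"xyz":[2,0,0],"hand":1},{"delta_rot":[0,0,0],"xyz":[2,0,0],"hand":1},{"delta_rot":[0,0,0],"xyz":[2,0,0],"hand":1},{"delta_rot":[0,0,0],"xyz":[2,0,0],"hand":1}]'
python3 -m handwheel '[{"delta_rot":[0,0,0],"xyz":[-10,0,0],"hand":1},{"delta_rot":[0,0,0],"xyz":[-40,0,0],"hand":1},{"delta_rot":[0,0,0],"xyz":[-80,0,-40],"hand":1},{"delta_rot":[0,0,0],"xyz":[-120,0,-100],"hand":1},{"delta_rot":[0,0,0],"xyz":[-130,0,-150],"hand":1}]'
python3 - <<'E'
from h import *
t=vision.capture('top');sc=vision.capture('scene')
for c,a,b in orange(t,30,400):print(c,a,b,onz('top',c,.041).round(3))
cv2.imwrite('pics/scene_e.png',np.vstack([sc,t])[:,:,::-1][60:660])
E
```

```text
time_s: 38.6
position: [0.5484, -0.2452, 0.0344]
tcp_rot: [[1.0, 0.004, -0.011], [0.004, -1.0, 0.002], [-0.011, -0.002, -1.0]]
force: [-13.1, -5.2, 5.7]
opening: 0.006
grasp_force: 7.1
time_s: 39.22
position: [0.4222, -0.2443, 0.1853]
tcp_rot: [[1.0, 0.0, -0.001], [0.0, -1.0, 0.002], [-0.001, -0.002, -1.0]]
force: [1.1, -1.4, 0.4]
opening: 0.003
grasp_force: 0.0
[326.1 107.4] 68 [322 102   9  12] [0.836 0.106 0.041]
[312.3 167.7] 83 [308 163  10  10] [0.667 0.145 0.041]
[343.4 167.2] 83 [338 163  11  10] [0.667 0.061 0.041]
```

View pics/scene_e.png

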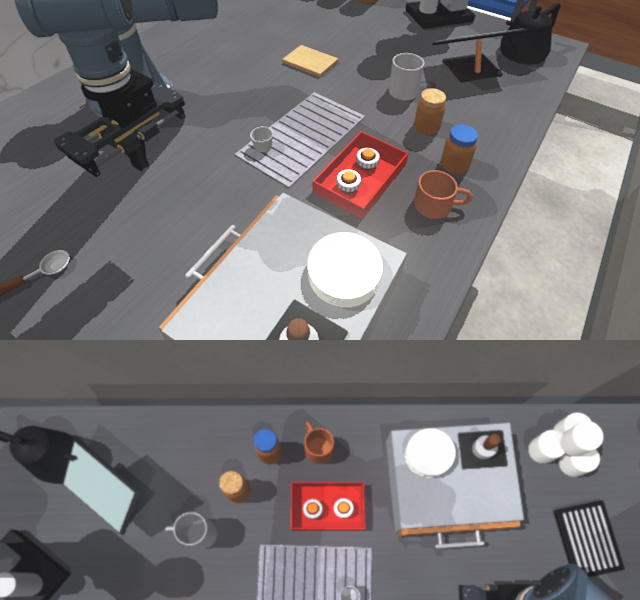

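The drawer front sits flush with the unit at (460,528) in the top view. The two faulty stoppers stand in the tray at (313,508) and (344,508), and nothing else has moved. Handing in.

```bash
python3 -c "
from rig import workorder
print(workorder.hand_in())"
```

```text
the job is handed in; nothing more can be done
None
```

The job is handed in: all five stoppers were click-tested, the three sound ones stood in the drawer with buttons down, the two faulty ones are in the red repairs tray, and the drawer is shut (I couldn't see inside it once closed).

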